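# Tip the fallen angle plate upright and push it home against the work

## Robot

A 6-joint arm with a two-finger parallel gripper is mounted at the origin on the work surface. World frame = base frame: x ahead of the robot, y to its left, z up, the work surface at z = 0. Lengths are in m, angles in degrees, forces in N, time in s.
With the tool pointing down it reaches from about 0.25 to 0.775 m from the base axis. Payload 4 kg.
Tool frame: the origin (TCP) lies midway between the tips of the shut fingers; the grasp point (between the pads) lies pinch_z behind it (pinch_z is the distance from the TCP to the grasp point, in m); z points along the fingers, y is the direction in which the jaws open and shut (so a half turn about z gives the same grasp; the last joint's range is limited). The gripper opens to 94 mm and grips with 3 to 60 N. Pads are 16 mm wide; open, the fingers measure 119 mm over their backs; the gripper's body (75 mm by 177 mm) begins 78 mm behind the grasp point.
Start: joints at [68.062, 4.996, 78.535, -0, 96.463, -5.907], TCP at [0.152, 0.529, 0.206] pointing down, gripper open.
Joint ranges: [-177.83, 177.83], [-43.37, 116.18], [15.69, 146.23], [-61.86, 241.86], [9.47, 152.12], [-147.06, 147.06]. Speed limits (degrees/s): [159.86, 159.86, 180, 180, 180, 180].

## Interface

Orientations are given as [roll, pitch, yaw] about the fixed x, y, z axes, in that order (R = Rz(yaw) Ry(pitch) Rx(roll)).
In Python, from workcell import * gives the robot as it stands.
- The arm moves only by the tool servo_tool, never from a script. Its argument "deltas" is a list of rows, each a list of 5 numbers: the shift along the tool's x, y, z in cm, then the turn about the tool's z in degrees, then the closure in counts, from 0 (fully open) to 255 (shut). In form: [[dx, dy, dz, roll, claw], ...]. A call has 1 to 5 rows; each row shifts and turns the commanded pose from where the row before left it, along the tool's axes as they then stand; what a row does not reach is not made up. A row lasts 1/10 s, in which the tool goes at most 50 mm and 8.59 degrees, less where a joint would pass 70% of its speed; a pose out of reach is approached as far as the arm can. A call is refused whole if a number of a shift passes 5 or a number of a turn 8.59, either way. A call with a gripper value outside its range is refused whole. The fingers move at their own pace and stop on an object; "force" is the grip in N (left out, the last holds). Time passes only in rows, so rows that do not move let the fingers close. It gives the time, the measured TCP pose, the force and the opening at its end, in the units of the state.
- get_state(): the state, without advancing time (a new reading comes with each control period).
- read_camera(name): name is "scene" or "top"; returns the picture (400x640x3 uint8, red, green, blue); there is no depth.
- camera_model(name): a dict with "fx", "fy", "cx", "cy" (pixels), "D" ([k1, k2, p1, p2, k3] as OpenCV has them; the pictures are not rectified), "position" and "orientation" of the camera in the world. Camera axes: x right, y down, z forward; pixel columns grow to the right and rows downward; lengths in m; the calibration is good to about 2 mm. A picture is of the moment at which its call begins. camera_model takes no time and is no camera call.
- hand_in(): hands the job in, once; it reports no verdict.
The state is a dict: "t": time; "joint_positions": joint angles; "joint_velocities": joint speeds; "joint_torque": joint torques, N m; "position": TCP position; "orientation": TCP orientation; "contact_force": force on the tool from outside, world axes, zero at the start; "moment": the same for the moment, N m; "finger_gap": finger opening in m.
Only numpy, scipy, OpenCV 4.12 (cv2) and the standard library are available. Lean on these libraries where they do the work, as an engineer would, in place of code of your own. Each camera call takes 0.05 s, during which the arm holds its last target. There are 200 camera calls.

## Task

The cast-iron angle plate lying by the free end of the clamped-down base plate has been knocked onto its back: push it over so that it stands upright on its foot again, then push it along the bench until its tall flat face sits flush against that free end, about in the middle of it, just as its twin stands at the other end. It is only to be tipped and slid with the fingertips, never picked up or carried. Leave the twin and everything else on the bench where it is.

Things in the scene. Friction and masses are not known exactly. Their poses are not given: they have to be found in the camera images.
- angle_plate: The plate to stand up: L-shaped dark cast iron, about 0.85 kg, 60 mm wide, legs 11 mm thick; tall leg 90 mm, foot 80 mm, both measured from the outer corner (heel). Origin: middle of the heel edge. Own x runs up the tall leg, own z along the foot to its toe, own y along the heel edge. Lies at first on the back of its tall leg: own x level, roughly towards the free end, foot sticking straight up.
- toe (a point): Middle of the toe's inside edge on the angle plate (own x 11, z 80 mm): 80 mm above the bench at first, heel side away from the base plate. Pushed on the foot's inside near here, away from the base plate, the plate turns over its heel, which stays on the bench (iron on steel, friction about 0.6); past some 50 degrees it drops onto its foot by itself.
- head (a point): Middle of the far end of the tall leg, on its flat outer side (own x 90, z 0 mm): on the bench at first, 90 mm up once standing. Standing, own x points up, own z away from the base plate, and the tall outer face (plane own z = 0) looks at it. Both legs are slotted; 8 mm webs along both side edges inside the L (44 mm clear between) reach 58 mm along the foot, 66 mm up the tall leg.
- set_plate: The twin, same size and iron, loose, already standing upright against the other end of the base plate; must stay put. Origin: middle of its heel edge, on the bench. Its own z points up, its own x from the heel towards the base plate; its foot runs along its -x.
- base_plate: Steel base plate fixed to the bench, 160 mm (own x) by 70 mm (own y), 10 mm thick. Origin: centre of its underside, at bench height. Own x points from the free end to the twin. A strap with nut and stud holds it (to 49 mm high, own x -2 to 26 mm, own y to +70 mm); a 60 mm wide upright cheek, top 100 mm above the bench, is tacked on at the twin's end.
- free_end (a point): Middle of the base plate's free end, at bench height: the end face (70 mm wide, 10 mm high) stands upright here and faces base_plate's -x.
- cheek: Loose flat steel plate 90 x 60 x 8 mm lying near the work, origin centre of underside; leave alone.
- tube: Square tube offcut 30 x 30 mm, standing, 55 mm high, origin centre of underside; leave alone.
- punch: Steel centre punch lying, 131 mm long (own x), 11 mm thick, origin about its middle, on the bench; leave alone.
- vee_block: Vee block 50 x 75 x 45 mm high, origin centre of underside; leave alone.
- g_clamp: Blue G-clamp lying flat, about 75 x 125 mm, 14 mm thick, origin under the back of its frame; leave alone.
- hammer: Hammer with a wooden handle lying on the bench, head to its own +x; leave alone.
- marker_tin: Steel can, 64 mm across, 80 mm high (sticks in it to 141 mm), origin centre of underside; leave alone.
- wire_brush: Wire brush with a wooden back, 250 mm long (own x), 26 mm high as it lies, origin centre of the back's underside; leave alone.
There are look-alikes about, which are no part of the job. What is shaped like the angle_plate but orange, red or yellow is not meant.

How it is judged:
By the outcome, as a careful person would: the job done as asked, in the order asked, and still so for the second after the job is handed in, with the robot touching nothing.
It also fails if it takes over 64 s, if anything falls off the work surface, if the arm or the gripper's body presses on something with over 40 N, if the wrist force passes 120 N, or if a joint passes its speed limit or range.

## Working session

There is one attempt and no reset: what is moved stays moved. The work goes in short steps, Python scripts to look and compute and a tool call to move; the robot and the scene stay as the last step left them, time stands still between calls to the robot, and variables do not carry over. Pictures are saved under pics/ and viewed, about 8 in all and at most 12, crops included, and the job is handed in when it is done.

Besides the shell and the picture viewer there is one more tool, called by a JSON object that holds its "name" and its "arguments". servo_tool: Moves the arm, as the interface text tells. Its arguments: {"type":"object","properties":{"deltas":{"type":"array"},"force":{"type":"number"}},"required":["deltas"]}

```bash
mkdir -p pics; ls
python3 - <<'E'
from workcell import *
import cv2
for n in("scene","top"):
    im=read_camera(n); cv2.imwrite(f"pics/{n}0.png",im[:,:,::-1]); m=camera_model(n); print(n,m)
print(get_state())
E
```

```text
pics
scene {'fx': 465.27631158200285, 'fy': 465.27631158200285, 'cx': 317.4331599417804, 'cy': 200.21552151319494, 'D': array([-0.1408552,  0.       ,  0.       ,  0.       ,  0.       ]), 'position': array([1.40603972, 0.36950874, 0.67581512]), 'orientation': array([-122.3063815 ,    1.11511245,  110.72696359])}
top {'fx': 491.95043686045375, 'fy': 491.95043686045375, 'cx': 317.26327434704814, 'cy': 204.03338135971836, 'D': array([0.04365512, 0.        , 0.        , 0.        , 0.        ]), 'position': array([0.22988355, 0.01936602, 1.51675964]), 'orientation': array([-1.69117752e+02,  1.01553540e-01, -8.85539264e+01])}
{'t': 0.1, 'joint_positions': array([ 6.80624803e+01,  5.03706882e+00,  7.86171980e+01, -9.01374656e-04,
        9.64619227e+01, -5.90547907e+00]), 'joint_velocities': array([ 0.07795855, -0.08322296, -0.16691119, -0.00024958,  0.0418945 ,
       -0.02013055]), 'joint_torque': array([ 2.65157338e-03, -3.41254807e+01, -3.03300297e+01,  7.20184436e-02,
        3.04261968e-02, -8.38076403e-05]), 'position': array([0.15170278, 0.52814578, 0.20439043]), 'orientation': array([-1.79884335e+02, -1.10633673e-02,  1.63967848e+02]), 'contact_force': array([-0.20153774,  0.58227558, -0.622799  ]), 'moment': array([-0.03722893, -0.03294671,  0.0007913 ]), 'finger_gap': 0.09394936156790931}
```

View pics/top0.png

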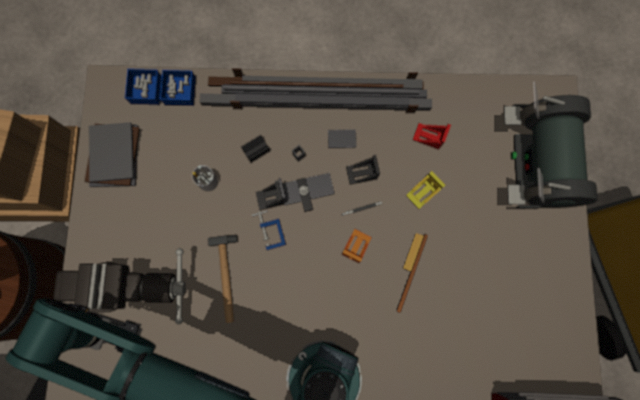

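View pics/scene0.png

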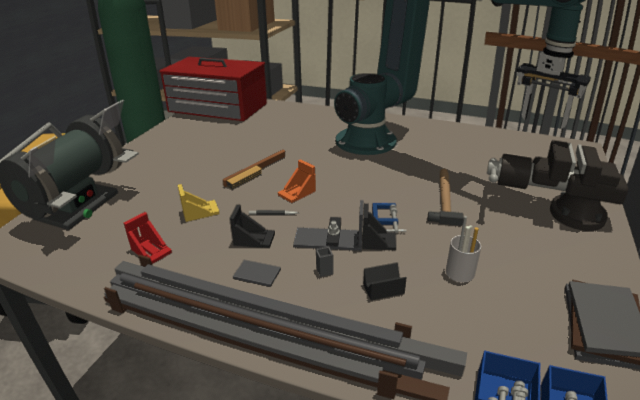

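Top view: the base plate lies at about (308,188) with its free end at (333,183). The twin is at (271,194). There are four L-shaped candidates: dark (363,170), red (432,134), yellow (426,190) and orange (357,245). Only the dark one fits: it is cast iron, lies next to the free end and has its foot up. I'll confirm it in an enlarged crop.

```bash
cat > h.py <<'E'
import numpy as np, cv2
from scipy.spatial.transform import Rotation as R
from workcell import *
def model(n):
    m=camera_model(n); K=np.array([[m['fx'],0,m['cx']],[0,m['fy'],m['cy']],[0,0,1.]])
    return K,np.array(m['D']),np.array(m['position']),R.from_euler('xyz',m['orientation'],degrees=True).as_matrix()
def ray(n,uv,z=0.):
    "pixels -> world points at height z"
    K,D,p,M=model(n); q=cv2.undistortPoints(np.array(uv,float).reshape(-1,1,2),K,D)[:,0]
    d=np.c_[q,np.ones(len(q))]@M.T
    return p+d*((z-p[2])/d[:,2])[:,None]
def proj(n,P):
    K,D,p,M=model(n)
    return cv2.projectPoints(np.array(P,float).reshape(-1,1,3),M.T,0*p-M.T@p,K,D)[0][:,0] if 0 else cv2.projectPoints(((np.array(P,float).reshape(-1,3)-p)@M),np.zeros(3),np.zeros(3),K,D)[0][:,0]
E
python3 - <<'E'
import cv2,numpy as np
t=cv2.imread('pics/top0.png')[145:215,250:390]; s=cv2.imread('pics/scene0.png')[195:260,220:410]
t=cv2.resize(t,None,fx=5.5,fy=5.5,interpolation=cv2.INTER_CUBIC); s=cv2.resize(s,None,fx=4,fy=4,interpolation=cv2.INTER_CUBIC)
o=np.zeros((t.shape[0]*1+0,800,3),np.uint8); 
o=np.zeros((600,800,3),np.uint8); h=min(t.shape[0],340); o[:h,:t.shape[1]]=t[:h]; o[340:600,:s.shape[1]]=s[:260]
o=np.clip(o.astype(float)*1.8,0,255).astype(np.uint8)
cv2.imwrite('pics/c1.png',o)
E
```

```text
(no output)
```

View pics/c1.png

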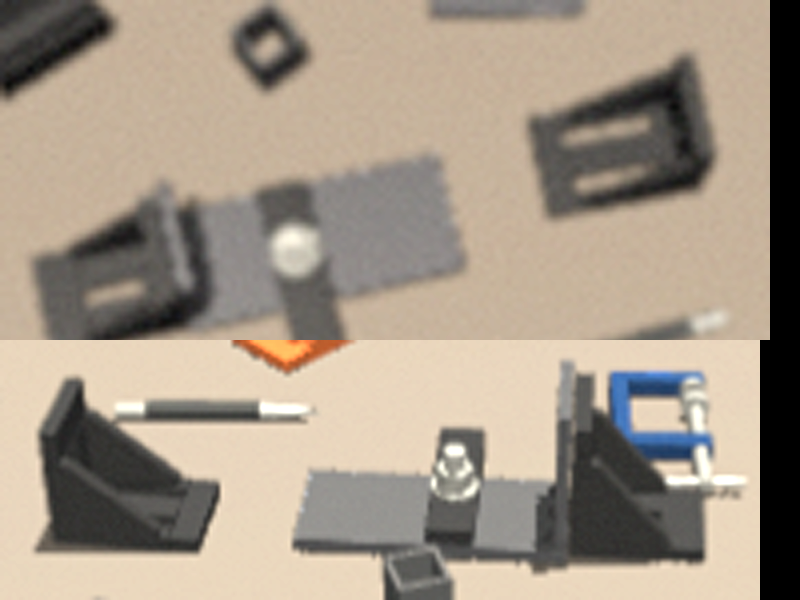

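The crop confirms the dark plate at top (363,170): foot up at its right-hand end, head edge at about (347–350, 167–184) facing the free end (330–335, 173–194). Next I'll fit poses from the corners in both views.

Run:
```python
from h import *
from scipy.optimize import least_squares
T=lambda x,y:(250+(x+.5)/5.5-.5,145+(y+.5)/5.5-.5)
S=lambda x,y:(220+(x+.5)/4-.5,195+(y-340+.5)/4-.5)
# own pts mm -> pixel ; plate: pose (X,Y of heel mid, yaw of own x), z up
def fit(top,sc,x0):
    P=lambda pts,p:np.array([[p[0]+a*np.cos(p[2])-b*np.sin(p[2]),p[1]+a*np.sin(p[2])+b*np.cos(p[2]),c] for a,b,c in np.array(pts)/1000.])
    def f(p):
        r=[]
        for n,L in(('top',top),('scene',sc)):
            if L: r.append((proj(n,P([l[0] for l in L],p))-np.array([l[1] for l in L])).ravel())
        return np.concatenate(r)
    s=least_squares(f,x0); print(np.round(s.x[:2],4),np.degrees(s.x[2]).round(2)); print(s.fun.reshape(-1,2).round(1).tolist()); return s.x
# plate
g=ray('top',[T(690,120)],0.04)[0]
pl=fit([((90,-30,11),T(530,118)),((90,30,5),T(548,216)),((0,-30,80),T(690,53)),((0,30,80),T(715,155))],
       [((90,-30,0),S(200,551)),((0,-30,0),S(45,550)),((90,30,11),S(219,484)),((11,30,80),S(82,380))],[g[0],g[1],np.pi/2])
g=ray('top',[T(330,230)],0.01)[0]
bp=fit([((-80,-35,10),T(465,271)),((-80,35,10),T(438,152))],[((-80,-35,10),S(309,470)),((-80,35,0),S(293,549))],[g[0],g[1],np.pi/2])
# hmm base own y sign check
for nm,p in(('pl',pl),('bp',bp)): print(nm,p)
bx=np.array([np.cos(bp[2]),np.sin(bp[2])]); fe=bp[:2]-.08*bx; ly=np.array([-bx[1],bx[0]])
print('free_end',fe,'plate heel in base-frame rel free end', (pl[:2]-fe)@bx,(pl[:2]-fe)@ly, 'yaw diff',np.degrees(pl[2]-bp[2]))
```

```text
[ 0.6368 -0.1491] 103.24
[[-1.2, -0.5], [-0.5, 0.2], [-0.0, -0.7], [-0.1, -0.4], [-0.8, 0.8], [1.1, -1.6], [-0.6, -1.1], [-0.6, -0.6]]
[ 0.6081 -0.0902] 284.3
[[-0.4, -0.4], [-0.6, 0.1], [-0.2, -0.9], [-0.4, 0.0]]
pl [ 0.63678528 -0.14905513  1.80182622]
bp [ 0.60811172 -0.09021414  4.96202447]
free_end [ 0.58834766 -0.01269394] plate heel in base-frame rel free end 0.14410088932258006 0.013248040077349962 yaw diff -181.06602213089894
```

```bash
cat >> h.py <<'E'
def tool(target):
    "delta cm in tool axes from present measured TCP to a world target, given tool pointing down"
    s=get_state(); M=R.from_euler('xyz',s['orientation'],degrees=True).as_matrix()
    return (M.T@(np.array(target)-s['position'])*100).round(2), s['orientation'].round(1)
FE=np.array([.5883,-.0127]);
E
python3 - <<'E'
from h import *
import workcell; print([k for k in dir(workcell) if not k.startswith('_')][:40])
T=lambda x,y:(250+(x+.5)/5.5-.5,145+(y+.5)/5.5-.5)
im=cv2.cvtColor(read_camera('top'),cv2.COLOR_RGB2GRAY).astype(float)
# long edges: base (z=.01)
for a,b in((T(437,152),T(320,179)),(T(465,270),T(340,299))):
    q=ray('top',[a,b],.01); d=q[1]-q[0]; print('base edge yaw',np.degrees(np.arctan2(d[1],d[0])))
# neighbours
for n,uv,z in(('yellow left',(407,195),0),('yellow top',(417,207),0),('red left',(413,136),0),('punch ends',(342,213),.005),('punch',(383,203),.005)):
    p=ray('top',[uv],z)[0][:2]; th=np.radians(104); bx=np.array([np.cos(th),np.sin(th)]); r=p-FE
    print(n,p.round(3),'rel FE bx,by',(r@bx).round(3),(r@[-bx[1],bx[0]]).round(3))
# way in: rows with turn 8 about tool z each
yaw=np.radians(164); pos=np.array([.152,.528]); tgt=np.array([.58,-.09]); rows=[]
for i in range(16):
    v=tgt-pos; L=np.linalg.norm(v); v=v/L*min(L,.048); pos=pos+v
    x=np.array([np.cos(yaw),np.sin(yaw)]); y=np.array([np.sin(yaw),-np.cos(yaw)])
    t=8 if i<7 else (4 if i==7 else 0); rows.append([round(v@x*100,1),round(v@y*100,1),0,t,255]); yaw-=np.radians(t)
print(rows)
E
```

```text
['PlanningError', 'camera_model', 'get_state', 'hand_in', 'pinch_z', 'read_camera']
base edge yaw 104.78784741018544
base edge yaw 104.74996135079125
yellow left [ 0.557 -0.252] rel FE bx,by -0.225 0.088
yellow top [ 0.52  -0.283] rel FE bx,by -0.245 0.132
red left [ 0.752 -0.273] rel FE bx,by -0.292 -0.096
punch ends [ 0.494 -0.048] rel FE bx,by -0.012 0.1
punch [ 0.529 -0.176] rel FE bx,by -0.144 0.097
[[np.float64(-3.7), np.float64(-3.0), 0, 8, 255], [np.float64(-4.1), np.float64(-2.5), 0, 8, 255], [np.float64(-4.4), np.float64(-1.9), 0, 8, 255], [np.float64(-4.6), np.float64(-1.3), 0, 8, 255], [np.float64(-4.8), np.float64(-0.6), 0, 8, 255], [np.float64(-4.8), np.float64(0.1), 0, 8, 255], [np.float64(-4.7), np.float64(0.7), 0, 8, 255], [np.float64(-4.6), np.float64(1.4), 0, 4, 255], [np.float64(-4.5), np.float64(1.7), 0, 0, 255], [np.float64(-4.5), np.float64(1.7), 0, 0, 255], [np.float64(-4.5), np.float64(1.7), 0, 0, 255], [np.float64(-4.5), np.float64(1.7), 0, 0, 255], [np.float64(-4.5), np.float64(1.7), 0, 0, 255], [np.float64(-4.5), np.float64(1.7), 0, 0, 255], [np.float64(-4.5), np.float64(1.7), 0, 0, 255], [np.float64(-3.0), np.float64(1.1), 0, 0, 255]]
```

{"name": "servo_tool", "arguments": {"deltas": [[-3.7, -3.0, 0, 8, 255], [-4.1, -2.5, 0, 8, 255], [-4.4, -1.9, 0, 8, 255], [-4.6, -1.3, 0, 8, 255], [-4.8, -0.6, 0, 8, 255]], "force": 20}}

```text
t: 0.65
position: [0.2886, 0.3297, 0.2052]
orientation: [-180.0, 0.0, 123.7]
contact_force: [0.9, 0.2, -0.5]
finger_gap: 0.057
```

{"name": "servo_tool", "arguments": {"deltas": [[-4.8, 0.1, 0, 8, 255], [-4.7, 0.7, 0, 8, 255], [-4.6, 1.4, 0, 4, 255], [-4.5, 1.7, 0, 0, 255], [-4.5, 1.7, 0, 0, 255]]}}

```text
t: 1.15
position: [0.4255, 0.1325, 0.2054]
orientation: [180.0, -0.0, 104.0]
contact_force: [0.4, 0.9, 0.7]
finger_gap: 0.0175
```

{"name": "servo_tool", "arguments": {"deltas": [[-4.5, 1.7, 0, 0, 255], [-4.5, 1.7, 0, 0, 255], [-4.5, 1.7, 0, 0, 255], [-2.5, 1.0, 0, 0, 255], [0, 0, 0, 0, 255]]}}

```text
t: 1.65
position: [0.5237, -0.0092, 0.2042]
orientation: [-179.9, 0.0, 103.7]
contact_force: [0.0, -0.5, 0.7]
finger_gap: 0.0008
```

{"name": "servo_tool", "arguments": {"deltas": [[-4.2, 2.6, 0, 0, 255], [-4.2, 2.6, 0, 0, 255], [-4.2, 2.5, 0, 0, 255], [0, 0, 4.0, 0, 255], [0, 0, 4.0, 0, 255]]}}

```text
t: 2.15
position: [0.6295, -0.1101, 0.1255]
orientation: [179.8, 0.0, 103.9]
contact_force: [0.6, -0.7, -1.3]
finger_gap: 0.0006
```

{"name": "servo_tool", "arguments": {"deltas": [[0, 0, 3.0, 0, 255], [0, 0, 2.0, 0, 255], [0, 0, 0, 0, 255]]}}

```text
t: 2.45
position: [0.6246, -0.1077, 0.0708]
orientation: [-179.5, -0.3, 104.0]
contact_force: [-1.1, 0.8, -0.6]
finger_gap: 0.0005
```

Run:
```python
from h import *
print(tool([.6308,-.1236,.070]))
c=[]
for n in('top','scene'):
    im=read_camera(n)[:,:,::-1]; u,v=proj(n,[.637,-.14,.04])[0].astype(int)
    c.append(cv2.resize(im[v-45:v+45,u-60:u+60],None,fx=3.3,fy=3.3,interpolation=cv2.INTER_CUBIC))
cv2.imwrite('pics/c2.png',np.clip(np.hstack(c).astype(float)*1.6,0,255).astype(np.uint8))
```

```text
(array([-1.69,  0.21,  0.07]), array([-179.5,   -0.3,  104. ]))
```

View pics/c2.png

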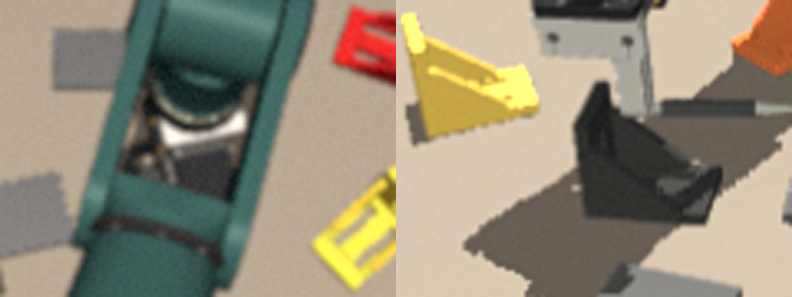

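The fingertips stand centred in front of the foot's inside face, near the toe. Now I'll tip it.

{"name": "servo_tool", "arguments": {"deltas": [[-1.0, 0, 0, 0, 255], [-1.0, 0, 0, 0, 255], [-0.7, 0, 0, 0, 255], [-0.6, 0, 0, 0, 255], [-0.6, 0, 0, 0, 255]]}}

```text
t: 3.05
position: [0.6379, -0.1484, 0.0763]
orientation: [179.9, 0.0, 103.9]
contact_force: [0.3, 2.1, 0.7]
finger_gap: 0.0002
```

{"name": "servo_tool", "arguments": {"deltas": [[-0.6, 0, 0, 0, 255], [-0.6, 0, 0, 0, 255], [-0.6, 0, 0.1, 0, 255], [-0.6, 0, 0.2, 0, 255], [-0.6, 0, 0.3, 0, 255]]}}

```text
t: 3.55
position: [0.6445, -0.1776, 0.0691]
orientation: [-180.0, 0.0, 104.0]
contact_force: [-0.8, 0.6, -0.4]
finger_gap: 0.0004
```

Run:
```python
from h import *
s=get_state(); p=s['position']; d=p[:2]-[.6368,-.1491]; print('own x',d@[-.229,.973],'own y',d@[-.973,-.229],p[2],s['contact_force'],s['orientation'])
n='scene'
im=read_camera(n)[:,:,::-1]; u,v=proj(n,[.637,-.14,.04])[0].astype(int)
cv2.imwrite('pics/c3.png',np.clip(cv2.resize(im[v-45:v+45,u-60:u+60],None,fx=5,fy=5,interpolation=cv2.INTER_CUBIC)*1.6,0,255).astype(np.uint8))
```

```text
own x -0.029532757208390145 own y -0.0009283711562429204 0.06914179532479109 [-0.7885335   0.57623176 -0.41525257] [-1.79972850e+02  1.92393010e-02  1.03958425e+02]
```

View pics/c3.png

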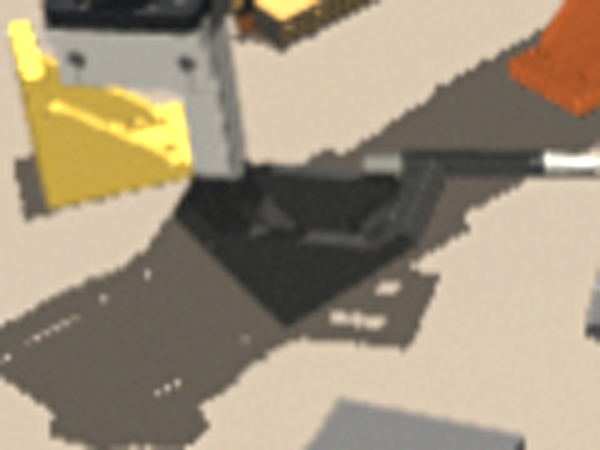

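The plate is about 40° over on its heel, with the finger near the toe at crop (215,175) and almost no force. I'll take it past balance.

{"name": "servo_tool", "arguments": {"deltas": [[-0.4, 0, 0.3, 0, 255], [-0.4, 0, 0.4, 0, 255], [-0.4, 0, 0.4, 0, 255], [-0.4, 0, 0.4, 0, 255], [-0.2, 0, 0.2, 0, 255]]}}

```text
t: 4.1
position: [0.6486, -0.1947, 0.0516]
orientation: [-180.0, -0.0, 104.0]
contact_force: [0.2, 0.2, 0.5]
finger_gap: 0.0002
```

{"name": "servo_tool", "arguments": {"deltas": [[-0.3, 0, 0.2, 0, 255], [0, 0, 0, 0, 255], [0, 0, 0, 0, 255]]}}

```text
t: 4.4
position: [0.6496, -0.1972, 0.0505]
orientation: [180.0, -0.0, 104.0]
contact_force: [-0.3, 0.1, 0.4]
finger_gap: 0.0003
```

Run:
```python
from h import *
s=get_state(); p=s['position']; d=p[:2]-[.6368,-.1491]; print('own x',d@[-.229,.973],'own y',d@[-.973,-.229],p[2],s['contact_force'],s['orientation'])
n='scene'
im=read_camera(n)[:,:,::-1]; u,v=proj(n,[.637,-.14,.04])[0].astype(int)
cv2.imwrite('pics/c4.png',np.clip(cv2.resize(im[v-45:v+45,u-60:u+60],None,fx=5,fy=5,interpolation=cv2.INTER_CUBIC)*1.6,0,255).astype(np.uint8))
```

```text
own x -0.04973501893770976 own y -0.0014878655477893743 0.050495172788286975 [-0.2649426   0.10431094  0.39102125] [ 1.79992388e+02 -6.76816949e-03  1.03967987e+02]
```

View pics/c4.png

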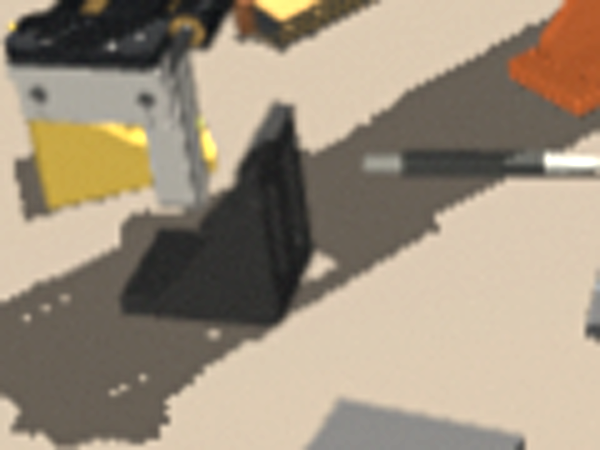

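It stands upright on its foot, with near heel corner at crop (280,322), far heel (310,245) and near toe (123,310). The fingers are clear inside the L. Now I'll measure its pose against the free end.

```bash
cat >> h.py <<'E'
from scipy.optimize import least_squares
BY=np.radians(104.6); BX=np.array([np.cos(BY),np.sin(BY)]); LY=np.array([-BX[1],BX[0]])
def fit(obs,x0):
    "standing plate: own (x up,y,z away) mm; params heel X,Y, yaw of -z (towards base)"
    def P(pts,p):
        f=np.array([np.cos(p[2]),np.sin(p[2])]); l=np.array([-f[1],f[0]])
        return np.array([[*(p[:2]-c*f+b*l),a] for a,b,c in np.array(pts)/1000.])
    def r(p): return np.concatenate([(proj(n,P([o[0] for o in L],p))-np.array([o[1] for o in L])).ravel() for n,L in obs.items()])
    s=least_squares(r,x0); p=s.x; d=p[:2]-FE
    print('heel',p[:2].round(4),'yaw',np.degrees(p[2]).round(2),'rel free end: along',(d@BX*1000).round(1),'lat',(d@LY*1000).round(1),'yawerr',np.degrees(p[2]-BY).round(1)); print(s.fun.reshape(-1,2).round(1).tolist()); return p
E
python3 - <<'E'
from h import *
u,v=proj('scene',[.637,-.14,.04])[0].astype(int)
S=lambda x,y:(u-60+(x+.5)/5-.5,v-45+(y+.5)/5-.5)
p=fit({'scene':[((0,-30,0),S(281,323)),((0,30,0),S(312,246)),((0,-30,80),S(122,311)),((90,30,0),S(292,104))]},[.637,-.149,BY])
f=np.array([np.cos(p[2]),np.sin(p[2])])
for a in(.028,.047): print(a,tool([*(p[:2]-a*f),.025]))
print(pinch_z() if callable(pinch_z) else pinch_z)
E
```

```text
heel [ 0.6329 -0.1526] yaw 103.53 rel free end: along -146.6 lat -7.9 yawerr -1.1
[[-0.2, 0.1], [0.2, 0.8], [-0.1, 0.3], [0.0, -1.3]]
0.028 (array([ 1.94, -0.58,  2.57]), array([180.,   0., 104.]))
0.047 (array([ 0.04, -0.6 ,  2.57]), array([180.,   0., 104.]))
0.0188
```

{"name": "servo_tool", "arguments": {"deltas": [[1.0, -0.1, 0.5, -0.6, 255], [1.1, -0.2, 1.0, 0, 255], [0, 0, 1.4, 0, 255], [0, -0.3, 0, 0, 255], [0, -0.3, 0, 0, 255]]}}

```text
t: 4.95
position: [0.635, -0.179, 0.0205]
orientation: [-179.9, -0.0, 104.6]
contact_force: [0.8, -0.2, 0.5]
finger_gap: 0.0004
```

{"name": "servo_tool", "arguments": {"deltas": [[0, -0.3, 0, 0, 255], [0, -0.3, 0, 0, 255], [0, -0.3, 0, 0, 255], [0, -0.2, 0, 0, 255], [0, 0, 0, 0, 255]]}}

```text
t: 5.45
position: [0.6255, -0.1821, 0.0221]
orientation: [179.9, 0.0, 104.6]
contact_force: [2.3, 0.9, -0.0]
finger_gap: 0.0003
```

```bash
cat >> h.py <<'E'
def where():
    s=get_state(); d=s['position'][:2]-FE; print('TCP rel FE along %.1f lat %.1f z %.1f'%(d@BX*1000,d@LY*1000,s['position'][2]*1000),'F',s['contact_force'].round(1),'rpy',s['orientation'].round(1),'gap',s['finger_gap'].round(4),'t',s['t'])
E
python3 -c "from h import *; where()"
```

```text
Traceback (most recent call last):
  File "h.py", line 31, in where
    s=get_state(); d=s['position'][:2]-FE; print('TCP rel FE along %.1f lat %.1f z %.1f'%(d@BX*1000,d@LY*1000,s['position'][2]*1000),'F',s['contact_force'].round(1),'rpy',s['orientation'].round(1),'gap',s['finger_gap'].round(4),'t',s['t'])
                                                                                                                                                                                                           ^^^^^^^^^^^^^^^^^^^^^
AttributeError: 'float' object has no attribute 'round'
```

{"name": "servo_tool", "arguments": {"deltas": [[0, -0.2, 0, 0, 255], [0, -0.1, 0, 0, 255], [0, 0, 0, 0, 255], [0, 0.5, 0, 0, 255], [0, 0, -2.0, 0, 255]]}}

```text
t: 5.95
position: [0.6236, -0.1804, 0.0373]
orientation: [-179.5, -0.3, 104.6]
contact_force: [-0.2, 0.7, -0.2]
finger_gap: 0.0003
```

{"name": "servo_tool", "arguments": {"deltas": [[0, 0, -4.5, 0, 255], [0, 0, -4.5, 0, 255], [-4.5, 0, -4.0, 0, 220], [-4.5, 0, 0, 0, 160], [-2.0, 0, 0, 0, 160]]}}

```text
t: 6.45
position: [0.6525, -0.2841, 0.1659]
orientation: [-180.0, 0.1, 104.4]
contact_force: [0.1, -0.3, -1.1]
finger_gap: 0.0211
```

```bash
sed -i "s/s\['finger_gap'\].round(4)/round(s['finger_gap'],4)/" h.py
cat >> h.py <<'E'
def crops(name,c=(.63,-.13,.04),f=4,w=50,h=60):
    o=[]
    for n in('top','scene'):
        im=read_camera(n)[:,:,::-1]; u,v=proj(n,c)[0].astype(int); print(n,u,v)
        o.append(cv2.resize(im[v-h:v+h,u-w:u+w],None,fx=f,fy=f,interpolation=cv2.INTER_CUBIC))
    cv2.imwrite(name,np.clip(np.hstack(o)*1.6,0,255).astype(np.uint8))
def px(c,n,x,y,f=4,w=50,h=60):
    u,v=proj(n,c)[0].astype(int); x=x-(2*w*f if n=='scene' else 0)
    return (u-w+(x+.5)/f-.5,v-h+(y+.5)/f-.5)
E
python3 -c "from h import *; where(); crops('pics/c5.png')"
```

```text
TCP rel FE along -278.8 lat 6.3 z 165.9 F [ 0.1 -0.3 -1.1] rpy [-1.800e+02  1.000e-01  1.044e+02] gap 0.0211 t 6.45
top 369 168
scene 241 224
```

View pics/c5.png

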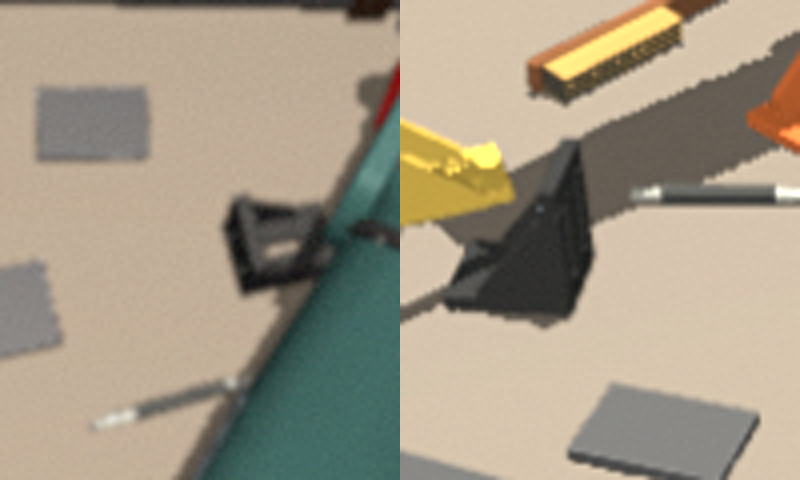

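Run:
```python
from h import *
c=(.63,-.13,.04)
# own y=+30 -> robot side (far in scene), l=left of facing base = -x world
q=lambda n,x,y:px(c,n,x,y)
sc=[((0,-30,0),q('scene',570,321)),((0,30,0),q('scene',593,256)),((0,-30,80),q('scene',446,306)),((90,30,0),q('scene',579,142))]
tp=[((0,30,0),q('top',243,294)),((90,-30,0),q('top',239,197))]
p0=[.63,-.15,BY]
fit({'scene':sc},p0); p=fit({'scene':sc,'top':tp},p0)
b=ray('top',[q('top',43,261),q('top',63,346)],.01); m=b.mean(0)[:2]-FE; d=b[0]-b[1]; print('free end check along/lat mm',m@BX*1000,m@LY*1000, 'len',np.linalg.norm(d),'yaw',np.degrees(np.arctan2(d[1],d[0]))+90)
f=np.array([np.cos(p[2]),np.sin(p[2])])
print(tool([*(p[:2]-.105*f),.006])); where()
```

```text
heel [ 0.6277 -0.1516] yaw 103.18 rel free end: along -144.3 lat -3.1 yawerr -1.4
[[-0.2, -0.7], [0.8, 1.0], [-0.7, 0.7], [0.2, -1.0]]
heel [ 0.6262 -0.1539] yaw 103.7 rel free end: along -146.2 lat -1.1 yawerr -0.9
[[-0.6, -1.3], [0.1, 0.4], [-1.2, 0.3], [-0.5, -1.5], [-1.4, 0.9], [-1.4, -0.8]]
free end check along/lat mm -1.6265414857657414 2.398087371841042 len 0.07026732836122351 yaw 104.0548046660752
(array([ 2.67,  0.7 , 15.69]), array([-1.798e+02, -1.000e-01,  1.043e+02]))
TCP rel FE along -278.0 lat 7.1 z 162.9 F [-0.1 -0.2  0. ] rpy [-1.798e+02 -1.000e-01  1.043e+02] gap 0.0291 t 6.55
```

{"name": "servo_tool", "arguments": {"deltas": [[2.6, 0.7, 4.5, 0, 175], [0, 0, 4.5, 0, 175], [0, 0, 4.5, 0, 175], [0, 0, 2.0, 0, 175], [0, 0, 0, 0, 175]]}}

```text
t: 7.05
position: [0.6485, -0.2514, 0.0052]
orientation: [-179.4, -0.5, 104.6]
contact_force: [-0.8, 0.9, -0.4]
finger_gap: 0.0294
```

```bash
python3 -c "from h import *; where()"
```

```text
TCP rel FE along -246.1 lat 1.9 z 5.2 F [-0.8  0.9 -0.4] rpy [-179.4   -0.5  104.6] gap 0.0294 t 7.05
```

{"name": "servo_tool", "arguments": {"deltas": [[0.6, 0, 0, 0, 175], [0.8, 0, 0, 0, 175], [1.0, 0, 0, 0, 175], [1.0, 0, 0, 0, 175], [1.0, 0, 0, 0, 175]]}}

```text
t: 7.55
position: [0.6425, -0.2121, 0.0133]
orientation: [179.9, 0.2, 104.6]
contact_force: [0.2, -4.0, 1.2]
finger_gap: 0.0294
```

{"name": "servo_tool", "arguments": {"deltas": [[1.0, 0, 0, 0, 175], [1.0, 0, 0, 0, 175], [1.0, 0, 0, 0, 175], [1.0, 0, 0, 0, 175], [1.0, 0, 0, 0, 175]]}}

```text
t: 8.05
position: [0.6303, -0.165, 0.0133]
orientation: [179.9, 0.2, 104.5]
contact_force: [1.5, -4.9, 3.0]
finger_gap: 0.0297
```

{"name": "servo_tool", "arguments": {"deltas": [[1.0, 0, 0, 0, 175], [1.0, 0, 0, 0, 175], [1.0, 0, 0, 0, 175], [0.6, 0, 0, 0, 175], [0, 0, 0, 0, 175]]}}

```text
t: 8.55
position: [0.6209, -0.1287, 0.0131]
orientation: [179.9, 0.1, 104.6]
contact_force: [0.5, -2.1, 4.3]
finger_gap: 0.0296
```

```bash
python3 -c "from h import *; where(); crops('pics/c6.png',c=(.6,-.05,.04))"
```

```text
TCP rel FE along -120.5 lat -2.3 z 13.1 F [ 0.5 -2.1  4.3] rpy [1.799e+02 1.000e-01 1.046e+02] gap 0.0296 t 8.55
top 343 177
scene 277 224
```

View pics/c6.png

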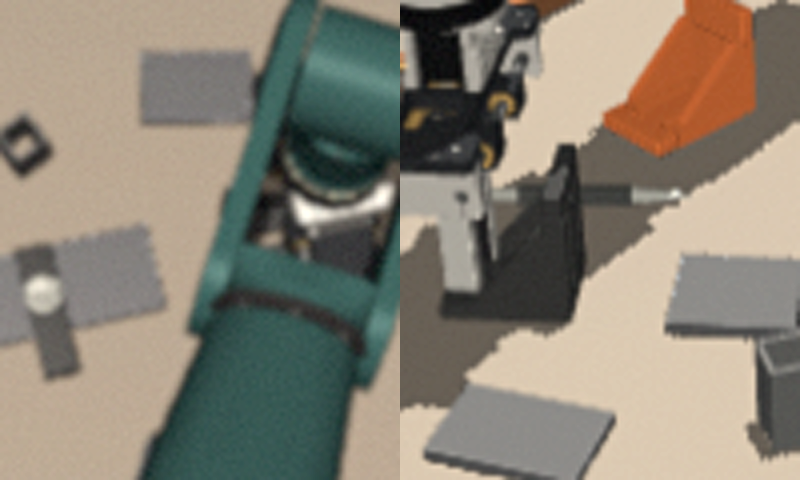

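The fingertips rode up onto the foot: z is 13 mm and the upward force is 4 N. In the scene crop the plate is upright, with heel near (572,321), toe near (443,316) and head near (566,147). I'll measure it before going on.

Run:
```python
from h import *
c=(.6,-.05,.04); q=lambda n,x,y:px(c,n,x,y)
p=fit({'scene':[((0,-30,0),q('scene',573,321)),((0,30,0),q('scene',586,264)),((0,-30,80),q('scene',441,317)),((90,30,0),q('scene',568,146))]},[.62,-.08,BY])
d=get_state()['position'][:2]-p[:2]; f=np.array([np.cos(p[2]),np.sin(p[2])]); print('TCP own z',-d@f*1000,'own y',d@[-f[1],f[0]]*1000)
b=ray('top',[q('top',146,226),q('top',164,309)],.01); m=b.mean(0)[:2]-FE; print('FE check',m@BX*1000,m@LY*1000)
b=ray('scene',[q('scene',681,257)],.01)[:1,:2]-FE; print('far corner',b@BX,b@LY)
b=ray('scene',[q('scene',667,331)],.0)[:1,:2]-FE; print('near corner',b@BX,b@LY)
```

```text
heel [ 0.6028 -0.069 ] yaw 108.16 rel free end: along -58.1 lat 0.2 yawerr 3.6
[[-0.4, 0.4], [-0.5, -0.2], [-0.5, 0.9], [1.3, -1.3]]
TCP own z 62.493208252465166 own y 1.4176060440278873
FE check -0.09872148066073937 2.04693942572308
far corner [0.00167791] [0.02799836]
near corner [0.00171488] [-0.03294817]
```

{"name": "servo_tool", "arguments": {"deltas": [[0, 0, -1.5, 0, 175], [-2.5, 0, 0, 0, 175], [-2.3, 0, 0, 0, 175], [0, 0, 0, 0, 175], [0, 0, 0, 0, 175]]}}

```text
t: 9.15
position: [0.6316, -0.1745, 0.0261]
orientation: [-179.9, -0.2, 104.5]
contact_force: [-1.1, -0.4, -0.4]
finger_gap: 0.0292
```

```bash
python3 -c "from h import *; where()"
```

```text
TCP rel FE along -167.5 lat -1.1 z 26.1 F [-1.1 -0.4 -0.4] rpy [-179.9   -0.2  104.5] gap 0.0292 t 9.15
```

{"name": "servo_tool", "arguments": {"deltas": [[0, 0, 1.0, 0, 175], [0, 0, 0.7, 0, 175], [0, 0, 0.4, 0, 175], [0, 0, 0, 0, 175], [0, 0, 0, 0, 175]]}}

```text
t: 9.65
position: [0.6322, -0.175, 0.0055]
orientation: [-180.0, -0.0, 104.6]
contact_force: [1.0, 0.6, 0.0]
finger_gap: 0.0294
```

```bash
python3 -c "from h import *; where()"
```

```text
TCP rel FE along -168.2 lat -1.6 z 5.5 F [1.  0.6 0. ] rpy [-180.    -0.   104.6] gap 0.0294 t 9.65
```

{"name": "servo_tool", "arguments": {"deltas": [[0.8, 0, 0.1, 0, 175], [0.6, 0, 0, 0, 175], [0.5, 0, 0, 0, 175], [0.4, 0, 0, 0, 175], [0.4, 0, 0, 0, 175]]}}

```text
t: 10.15
position: [0.6255, -0.1503, 0.0051]
orientation: [-180.0, 0.2, 104.6]
contact_force: [0.2, -4.0, -1.2]
finger_gap: 0.0297
```

{"name": "servo_tool", "arguments": {"deltas": [[0.6, 0, 0, 0, 175], [0.6, 0, 0, 0, 175], [0.6, 0, 0, 0, 175], [0.6, 0, 0, 0, 175], [0.6, 0, 0, 0, 175]]}}

```text
t: 10.65
position: [0.6181, -0.1199, 0.005]
orientation: [180.0, 0.0, 104.6]
contact_force: [0.6, -3.6, 0.4]
finger_gap: 0.0297
```

```bash
python3 -c "from h import *; where(); crops('pics/c7.png',c=(.6,-.03,.04))"
```

```text
TCP rel FE along -111.3 lat -1.9 z 5.0 F [ 0.6 -3.6  0.4] rpy [180.    0.  104.6] gap 0.0297 t 10.65
top 337 177
scene 285 225
```

View pics/c7.png

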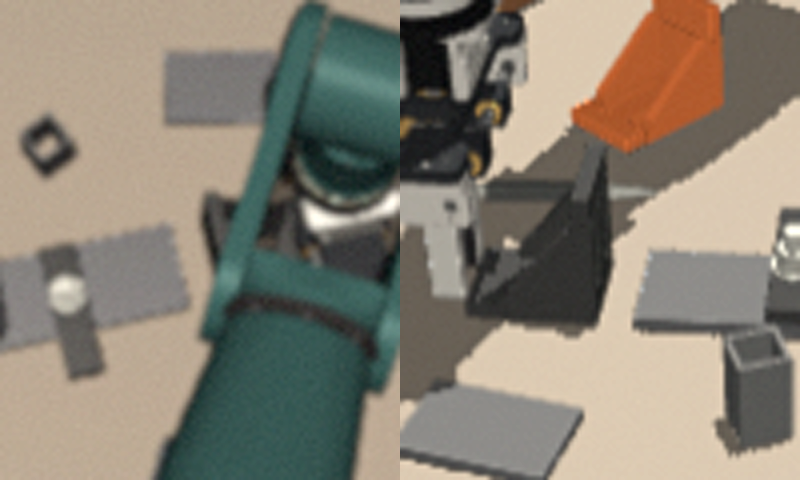

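The fingers now sit behind the toe (z = 5 mm) and the plate slides. Scene crop: near heel (601,327), far heel (612,268), base corners near (634,329) and far (651,253).

Run:
```python
from h import *
c=(.6,-.03,.04); q=lambda n,x,y:px(c,n,x,y)
for nm,x,y,z in(('heel near',600,327,0),('heel far',612,268,0),('base near bot',634,329,0),('base near top',637,318,.01),('base far top',650,252,.01)):
    b=ray('scene',[q('scene',x,y)],z)[0,:2]-FE; print(nm,(b@BX*1000).round(1),(b@LY*1000).round(1))
fit({'scene':[((0,-30,0),q('scene',600,328)),((0,30,0),q('scene',613,266)),((0,-30,80),q('scene',467,316)),((90,30,0),q('scene',599,146))]},[.6,-.03,BY])
```

```text
heel near -18.9 -34.7
heel far -21.3 24.2
base near bot 1.4 -34.9
base near top 4.0 -37.0
base far top 2.1 29.1
heel [ 0.5974 -0.032 ] yaw 105.61 rel free end: along -20.9 lat -3.9 yawerr 1.0
[[-0.6, -0.5], [-0.2, 0.0], [-0.5, 1.1], [1.2, -0.8]]
```

Relative to the base plate's own corners the plate is laterally within about 2 mm and nearly square. Now the last 22 mm, slowly.

{"name": "servo_tool", "arguments": {"deltas": [[0.5, 0, 0, 0, 175], [0.5, 0, 0, 0, 175], [0.4, 0, 0, 0, 175], [0.3, 0, 0, 0, 175], [0.1, 0, 0, 0, 175]]}}

```text
t: 11.25
position: [0.6135, -0.1026, 0.005]
orientation: [180.0, 0.0, 104.6]
contact_force: [1.5, -4.0, 1.5]
finger_gap: 0.0295
```

{"name": "servo_tool", "arguments": {"deltas": [[0.1, 0, 0, 0, 175], [0.1, 0, 0, 0, 175], [0.1, 0, 0, 0, 175], [0.1, 0, 0, 0, 175], [0, 0, 0, 0, 175]]}}

```text
t: 11.75
position: [0.6126, -0.099, 0.0049]
orientation: [180.0, 0.0, 104.6]
contact_force: [0.9, -4.6, 1.8]
finger_gap: 0.0293
```

{"name": "servo_tool", "arguments": {"deltas": [[0.1, 0, 0, 0, 175], [0.1, 0, 0, 0, 175], [0, 0, 0, 0, 175]]}}

```text
t: 12.05
position: [0.6122, -0.0975, 0.005]
orientation: [180.0, 0.1, 104.6]
contact_force: [2.5, -6.1, 2.2]
finger_gap: 0.0293
```

```bash
python3 -c "from h import *; where()"
```

```text
TCP rel FE along -88.1 lat -1.8 z 5.0 F [ 2.5 -6.1  2.2] rpy [1.800e+02 1.000e-01 1.046e+02] gap 0.0293 t 12.05
```

{"name": "servo_tool", "arguments": {"deltas": [[0.1, 0, 0, 0, 175], [0.1, 0, 0, 0, 175], [0, 0, 0, 0, 175]]}}

```text
t: 12.35
position: [0.6122, -0.0974, 0.005]
orientation: [180.0, 0.3, 104.5]
contact_force: [2.1, -9.8, 0.7]
finger_gap: 0.0299
```

{"name": "servo_tool", "arguments": {"deltas": [[0.1, 0, 0, 0, 175], [0.1, 0, 0, 0, 175], [0, 0, 0, 0, 175]]}}

```text
t: 12.65
position: [0.6122, -0.0973, 0.0051]
orientation: [179.9, 0.5, 104.5]
contact_force: [4.1, -12.6, -1.0]
finger_gap: 0.0295
```

The plate has stopped against the end face: force is rising with no motion. I'll seat it a bit more, then back off and look.

{"name": "servo_tool", "arguments": {"deltas": [[0.2, 0, 0, 0, 175], [0.2, 0, 0, 0, 175], [0, 0, 0, 0, 175]]}}

```text
t: 12.95
position: [0.6121, -0.0971, 0.0057]
orientation: [179.9, 0.9, 104.5]
contact_force: [4.9, -19.4, -1.6]
finger_gap: 0.0296
```

{"name": "servo_tool", "arguments": {"deltas": [[-0.8, 0, 0, 0, 175], [-2.0, 0, 0, 0, 175], [-3.0, 0, -1.0, 0, 175], [-1.0, 0, -4.0, 0, 175], [0, 0, -5.0, 0, 175]]}}

```text
t: 13.45
position: [0.6245, -0.1552, 0.1011]
orientation: [-179.6, -0.4, 104.5]
contact_force: [-0.1, -0.2, 0.0]
finger_gap: 0.0297
```

{"name": "servo_tool", "arguments": {"deltas": [[-5.0, 0, -4.0, 0, 175], [-5.0, 0, -4.0, 0, 175], [-5.0, -3.0, 0, 0, 175], [-5.0, -3.0, 0, 0, 175], [-5.0, -3.0, 0, 0, 175]]}}

```text
t: 13.95
position: [0.6039, -0.375, 0.1664]
orientation: [180.0, -0.2, 104.7]
contact_force: [0.6, -0.3, 0.6]
finger_gap: 0.0291
```

```bash
python3 -c "from h import *; where(); crops('pics/c8.png',c=(.58,.0,.03))"
```

```text
TCP rel FE along -354.5 lat 76.2 z 166.4 F [ 0.6 -0.3  0.6] rpy [180.   -0.2 104.7] gap 0.0291 t 13.95
top 327 183
scene 300 226
```

View pics/c8.png

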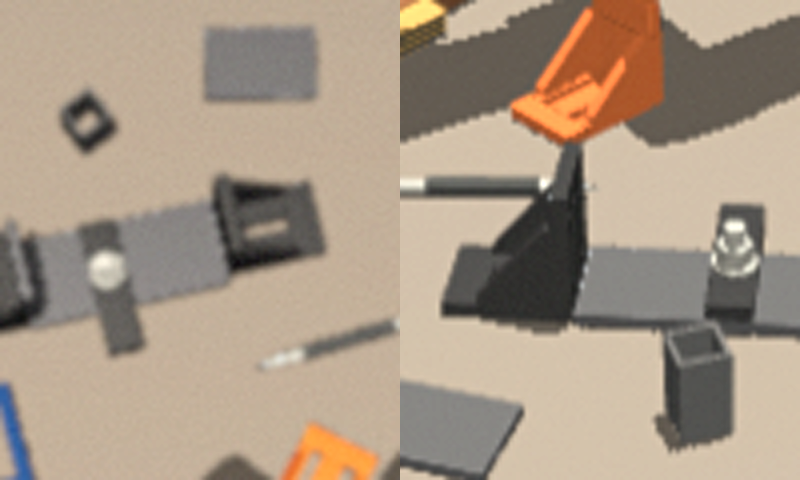

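It stands against the free end. Top crop: toe corners (311,182) and (326,252), base lower free corner (231,285). Next I'll check lateral centring and yaw against the base plate's long edges in the same picture.

Run:
```python
from h import *
c=(.58,.0,.03); q=lambda x,y:px(c,'top',x,y)
def r(nm,x,y,z):
    b=ray('top',[q(x,y)],z)[0,:2]-FE; v=np.array([b@BX,b@LY])*1000; print(nm,v.round(1)); return v
a=r('base low edge a',231,284,.01); b=r('base low edge b',145,302,.01)
d=r('base up edge a',205,206,.01); e=r('base up edge b',130,221,.01)
f=r('toe up',311,182,.011); g=r('toe low',326,252,.011)
dr=lambda u,v:np.degrees(np.arctan2((v-u)[1],(v-u)[0]))
print('edge dirs',dr(a,b),dr(d,e),'toe edge dir-90',dr(f,g)-90)
n=lambda u,v,x:u[1]+(v-u)[1]/(v-u)[0]*(x-u[0])
x=(f+g)/2; print('toe mid lat',x[1],'base mid line at toe',(n(a,b,x[0])+n(d,e,x[0]))/2,'at 0',(n(a,b,0)+n(d,e,0))/2)
s=lambda x,y:px(c,'scene',x,y)
p=fit({'scene':[((0,-30,0),s(577,328)),((0,-30,80),s(442,313)),((90,30,0),s(581,145))],'top':[((11,-30,80),q(311,182)),((11,30,80),q(326,252))]},[.59,-.01,BY])
```

```text
base low edge a [-1.7 36. ]
base low edge b [67.1 34.6]
base up edge a [  3.6 -29.9]
base up edge b [ 63.9 -31.5]
toe up [-82.3 -29.5]
toe low [-80.1  28.2]
edge dirs -1.1121775905797737 -1.547840338274643 toe edge dir-90 -2.2028073267300385
toe mid lat -0.6448958032644185 base mid line at toe 4.975431042946093 at 0 3.089252450951527
heel [ 0.5926 -0.0103] yaw 102.5 rel free end: along 1.2 lat -4.7 yawerr -2.1
[[-1.3, -0.8], [-0.5, 0.4], [0.6, -0.9], [-1.0, -0.5], [-0.8, 0.2]]
```

Run:
```python
from h import *
im=np.mean([cv2.cvtColor(read_camera('top'),cv2.COLOR_RGB2GRAY).astype(np.float32) for _ in range(4)],0).astype(np.float32)
lat=np.arange(-55,55,.5)
def edges(al,z):
    P=np.array([[*(FE+BX*al/1000+LY*l/1000),z] for l in lat]); uv=proj('top',P).astype(np.float32)
    v=cv2.GaussianBlur(cv2.remap(im,uv[:,:1],uv[:,1:],cv2.INTER_CUBIC).T,(1,1),0)[0]; g=np.gradient(cv2.GaussianBlur(v[None],(9,1),2)[0])
    def c(m,s):
        w=np.clip(s*g*m,0,None); k=np.argmax(w); sl=slice(max(k-8,0),k+9); return (lat[sl]*w[sl]).sum()/w[sl].sum()
    return c((lat<-15)&(lat>-48),-1),c((lat>15)&(lat<48),1)
for nm,al,z in(('base',(10,18,26,34,42,50,58),.010),('foot',(-62,-66,-70,-74,-77),.011)):
    E=np.array([edges(a,z) for a in al]); print(nm,E.round(1).tolist()); m=E.mean(1); k=np.polyfit(al,m,1); print(' mid',m.mean().round(2),'slope deg',np.degrees(k[0]).round(2),'width',(E[:,1]-E[:,0]).mean().round(1),'mid at 0',k[1].round(2))
```

```text
base [[-35.0, 38.7], [-36.1, 37.7], [-35.4, 38.1], [-36.5, 37.6], [-33.2, 37.7], [-36.4, 38.1], [-33.3, 38.0]]
 mid 1.43 slope deg 0.66 width 73.1 mid at 0 1.04
foot [[-31.8, 28.9], [-31.6, 29.2], [-30.3, 29.5], [-31.3, 30.2], [-31.5, 29.2]]
 mid -0.95 slope deg -1.91 width 60.7 mid at 0 -3.27
```

Subpixel slices put the foot's midline about 2–3 mm from the base plate's midline, so it is centred well enough. To be sure it is flush, I'll press once at the middle of the toe with the fingers shut, which lets the plate align itself.

{"name": "servo_tool", "arguments": {"deltas": [[5.0, 1.6, 0, 0, 255], [5.0, 1.6, 0, 0, 255], [5.0, 1.6, 0, 0, 255], [5.0, 1.6, 0, 0, 255], [3.7, 1.4, 0, 0, 255]]}}

```text
t: 14.75
position: [0.6195, -0.1301, 0.1677]
orientation: [180.0, -0.1, 104.8]
contact_force: [-0.1, -0.5, 0.3]
finger_gap: 0.0002
```

{"name": "servo_tool", "arguments": {"deltas": [[0, 0, 0, 0, 255], [0, 0, 4.0, 0, 255], [0, 0, 4.0, 0, 255], [0, 0, 3.0, 0, 255], [0, 0, 0, 0, 255]]}}

```text
t: 15.25
position: [0.6157, -0.1333, 0.0512]
orientation: [-179.4, -0.4, 104.7]
contact_force: [-0.4, -1.0, -0.8]
finger_gap: 0.0005
```

```bash
python3 -c "from h import *; where()"
```

```text
TCP rel FE along -123.7 lat 3.9 z 51.2 F [-0.4 -1.  -0.8] rpy [-179.4   -0.4  104.7] gap 0.0005 t 15.25
```

{"name": "servo_tool", "arguments": {"deltas": [[0, 0.4, 2.5, 0, 255], [0, 0, 1.5, 0, 255], [0, 0, 0.6, 0, 255], [0, 0, 0, 0, 255], [0, 0, 0, 0, 255]]}}

```text
t: 15.75
position: [0.6243, -0.1348, 0.0126]
orientation: [179.9, 0.1, 104.6]
contact_force: [0.3, -0.2, 0.1]
finger_gap: 0.0008
```

```bash
python3 -c "from h import *; where()"
```

```text
TCP rel FE along -127.2 lat -4.0 z 12.6 F [ 0.3 -0.2  0.1] rpy [1.799e+02 1.000e-01 1.046e+02] gap 0.0008 t 15.75
```

{"name": "servo_tool", "arguments": {"deltas": [[0, -0.2, 0.5, 0, 255], [0.5, 0, 0.25, 0, 255], [1.0, 0, 0, 0, 255], [1.0, 0, 0, 0, 255], [0.7, 0, 0, 0, 255]]}}

```text
t: 16.25
position: [0.6133, -0.1027, 0.0039]
orientation: [180.0, -0.0, 104.6]
contact_force: [-1.2, 0.1, -0.4]
finger_gap: 0.0002
```

{"name": "servo_tool", "arguments": {"deltas": [[0.3, 0, 0, 0, 255], [0.2, 0, 0, 0, 255], [0.2, 0, 0, 0, 255], [0.2, 0, 0, 0, 255], [0, 0, 0, 0, 255]]}}

```text
t: 16.75
position: [0.6121, -0.0975, 0.004]
orientation: [179.9, 0.2, 104.5]
contact_force: [2.0, -4.5, -0.6]
finger_gap: 0.0003
```

```bash
python3 -c "from h import *; where()"
```

```text
TCP rel FE along -88.1 lat -1.7 z 4.0 F [ 2.  -4.5 -0.6] rpy [179.9   0.2 104.5] gap 0.0003 t 16.75
```

{"name": "servo_tool", "arguments": {"deltas": [[0.2, 0, 0, 0, 255], [0.2, 0, 0, 0, 255], [0.2, 0, 0, 0, 255], [0.2, 0, 0, 0, 255], [0, 0, 0, 0, 255]]}}

```text
t: 17.25
position: [0.6121, -0.0972, 0.0055]
orientation: [179.8, 1.0, 104.5]
contact_force: [3.9, -19.3, -2.1]
finger_gap: 0.0005
```

{"name": "servo_tool", "arguments": {"deltas": [[-1.2, 0, 0, 0, 255], [-2.0, 0, 0, 0, 255], [-3.0, 0, -1.0, 0, 255], [-1.0, 0, -4.0, 0, 255], [0, 0, -5.0, 0, 255]]}}

```text
t: 17.75
position: [0.6255, -0.1589, 0.1008]
orientation: [-179.6, -0.3, 104.4]
contact_force: [0.4, 0.6, 0.7]
finger_gap: 0.0004
```

{"name": "servo_tool", "arguments": {"deltas": [[-5.0, 0, -4.0, 0, 255], [-5.0, 0, -4.0, 0, 255], [-5.0, -3.0, 0, 0, 255], [-5.0, -3.0, 0, 0, 255], [-5.0, -3.0, 0, 0, 255]]}}

```text
t: 18.25
position: [0.6043, -0.3787, 0.1662]
orientation: [180.0, -0.0, 104.6]
contact_force: [0.5, -0.6, -0.2]
finger_gap: 0.0005
```

```bash
python3 -c "
from h import *; where(); crops('pics/c9.png',c=(.58,.03,.03),f=5,w=40,h=40)
a=cv2.imread('pics/top0.png').astype(int); b=read_camera('top')[:,:,::-1].astype(int)
m=(abs(a-b).max(2)>40)[120:260,150:340].astype(np.uint8)
n,l,s,c=cv2.connectedComponentsWithStats(m); print([ (s[i,:4]+[150,120,0,0]).tolist()+[int(s[i,4])] for i in range(1,n) if s[i,4]>6])"
```

```text
TCP rel FE along -358.2 lat 76.8 z 166.2 F [ 0.5 -0.6 -0.2] rpy [180.   -0.  104.6] gap 0.0005 t 18.25
top 317 183
scene 312 229
[[330, 167, 10, 24, 183], [309, 237, 31, 23, 419]]
```

View pics/c9.png

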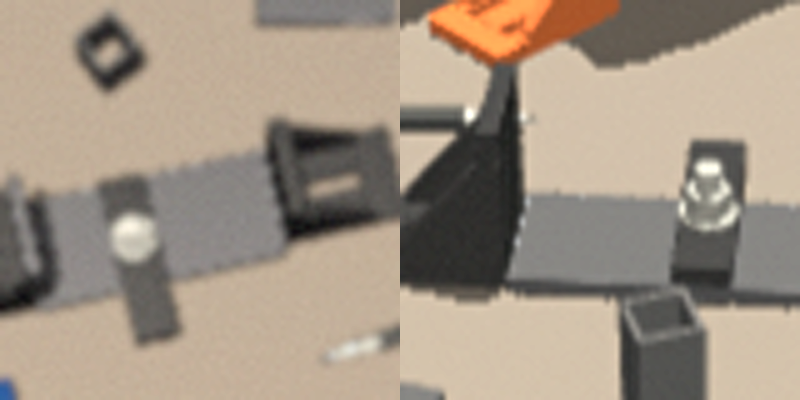

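Everything else is unmoved; the only changes in the frame are the plate itself and old arm shadow. But the plate sits some 3–5 mm off centre, away from the robot. I have time for a gentle sideways nudge from inside the web, then I'll reseat it.

{"name": "servo_tool", "arguments": {"deltas": [[5.0, 1.6, 0, 0, 255], [5.0, 1.6, 0, 0, 255], [5.0, 1.6, 0, 0, 255], [5.0, 1.6, 0, 0, 255], [5.0, 1.6, 0, 0, 255]]}}

```text
t: 18.9
position: [0.6184, -0.1237, 0.1662]
orientation: [180.0, -0.1, 104.7]
contact_force: [0.8, 0.2, 0.4]
finger_gap: 0.0006
```

{"name": "servo_tool", "arguments": {"deltas": [[5.0, 0, 0, 0, 255], [3.0, 0, 0, 0, 255], [0, 0, 0, 0, 255], [0, 0, 3.0, 0, 255], [0, 0, 0, 0, 255]]}}

```text
t: 19.4
position: [0.5961, -0.049, 0.1322]
orientation: [-179.6, -0.2, 104.6]
contact_force: [-0.1, 0.0, -0.4]
finger_gap: 0.0005
```

```bash
python3 -c "from h import *; where()"
```

```text
TCP rel FE along -37.1 lat 1.6 z 132.2 F [-0.1  0.  -0.4] rpy [-179.6   -0.2  104.6] gap 0.0005 t 19.4
```

{"name": "servo_tool", "arguments": {"deltas": [[0.9, 0.2, 0, 0, 255], [0, 0, 2.5, 0, 255], [0, 0, 2.5, 0, 255], [0, 0, 0, 0, 255], [0, 0, 0, 0, 255]]}}

```text
t: 19.9
position: [0.5986, -0.0406, 0.0872]
orientation: [180.0, -0.0, 104.5]
contact_force: [-0.3, -0.4, -0.5]
finger_gap: 0.0001
```

```bash
python3 -c "from h import *; where()"
```

```text
TCP rel FE along -29.6 lat -2.9 z 87.2 F [-0.3 -0.4 -0.5] rpy [180.   -0.  104.5] gap 0.0001 t 19.9
```

{"name": "servo_tool", "arguments": {"deltas": [[0.2, 0, 3.0, 0, 255], [0, 0, 2.5, 0, 255], [0, 0, 1.0, 0, 255], [0, 0, 0, 0, 255], [0, -0.4, 0, 0, 255]]}}

```text
t: 20.4
position: [0.5953, -0.0398, 0.0232]
orientation: [179.8, 0.1, 104.6]
contact_force: [0.3, 0.3, -0.4]
finger_gap: 0.0002
```

{"name": "servo_tool", "arguments": {"deltas": [[0, -0.2, 0, 0, 255], [0, 0, 0, 0, 255]]}}

```text
t: 20.6
position: [0.5926, -0.0404, 0.023]
orientation: [179.8, 0.1, 104.6]
contact_force: [-0.1, -1.0, -0.5]
finger_gap: 0.0006
```

{"name": "servo_tool", "arguments": {"deltas": [[0, -0.1, 0, 0, 255], [0, 0, 0, 0, 255]]}}

```text
t: 20.8
position: [0.591, -0.0404, 0.0218]
orientation: [180.0, 0.0, 104.6]
contact_force: [-0.1, -0.5, 0.1]
finger_gap: 0.0004
```

{"name": "servo_tool", "arguments": {"deltas": [[0, -0.1, 0, 0, 255], [0, 0, 0, 0, 255]]}}

```text
t: 21.0
position: [0.5897, -0.0406, 0.0212]
orientation: [-180.0, -0.0, 104.6]
contact_force: [0.1, -0.8, -0.4]
finger_gap: 0.0003
```

```bash
python3 -c "from h import *; where()"
```

```text
TCP rel FE along -27.3 lat 5.6 z 21.2 F [ 0.1 -0.8 -0.4] rpy [-180.    -0.   104.6] gap 0.0003 t 21.0
```

{"name": "servo_tool", "arguments": {"deltas": [[0, -0.1, 0, 0, 255], [0, 0, 0, 0, 255]]}}

```text
t: 21.2
position: [0.5887, -0.0409, 0.0211]
orientation: [-180.0, -0.0, 104.6]
contact_force: [-0.3, -0.5, 0.8]
finger_gap: 0.0003
```

{"name": "servo_tool", "arguments": {"deltas": [[0, -0.1, 0, 0, 255], [0, 0, 0, 0, 255]]}}

```text
t: 21.4
position: [0.5878, -0.0411, 0.0212]
orientation: [-180.0, -0.0, 104.6]
contact_force: [-1.2, -0.7, 0.1]
finger_gap: 0.0009
```

{"name": "servo_tool", "arguments": {"deltas": [[0, -0.1, 0, 0, 255], [0, 0, 0, 0, 255]]}}

```text
t: 21.6
position: [0.5876, -0.0412, 0.0212]
orientation: [179.9, 0.0, 104.6]
contact_force: [2.7, 0.4, -1.3]
finger_gap: 0.0006
```

```bash
python3 -c "from h import *; where()"
```

```text
TCP rel FE along -27.4 lat 7.9 z 21.2 F [ 2.7  0.4 -1.3] rpy [179.9   0.  104.6] gap 0.0006 t 21.6
```

Contact at lateral 7.9 mm. I'll nudge about 2.5 mm.

{"name": "servo_tool", "arguments": {"deltas": [[0, -0.1, 0, 0, 255], [0, -0.1, 0, 0, 255], [0, -0.05, 0, 0, 255], [0, 0, 0, 0, 255]]}}

```text
t: 22.0
position: [0.5846, -0.042, 0.0212]
orientation: [180.0, -0.0, 104.6]
contact_force: [3.1, -0.2, -1.9]
finger_gap: 0.0006
```

```bash
python3 -c "from h import *; where()"
```

```text
TCP rel FE along -27.4 lat 11.0 z 21.2 F [ 3.1 -0.2 -1.9] rpy [180.   -0.  104.6] gap 0.0006 t 22.0
```

{"name": "servo_tool", "arguments": {"deltas": [[0, 0.6, 0, 0, 255], [0, 0.4, 0.5, 0, 255], [0.4, 0, 0, 0, 255], [0.2, 0, 0, 0, 255], [0.1, 0, 0, 0, 255]]}}

```text
t: 22.5
position: [0.5921, -0.0323, 0.016]
orientation: [-180.0, -0.0, 104.6]
contact_force: [-0.3, -0.2, 0.2]
finger_gap: 0.0004
```

{"name": "servo_tool", "arguments": {"deltas": [[0.1, 0, 0, 0, 255], [0.1, 0, 0, 0, 255], [0.1, 0, 0, 0, 255], [0, 0, 0, 0, 255]]}}

```text
t: 22.9
position: [0.592, -0.0315, 0.0163]
orientation: [-180.0, 0.2, 104.5]
contact_force: [0.9, -4.4, -1.7]
finger_gap: 0.0007
```

```bash
python3 -c "from h import *; where()"
```

```text
TCP rel FE along -19.1 lat 1.2 z 16.3 F [ 0.9 -4.4 -1.7] rpy [-180.     0.2  104.5] gap 0.0007 t 22.9
```

{"name": "servo_tool", "arguments": {"deltas": [[0.2, 0, 0, 0, 255], [0.2, 0, 0, 0, 255], [0, 0, 0, 0, 255]]}}

```text
t: 23.2
position: [0.5918, -0.031, 0.0167]
orientation: [180.0, 0.6, 104.5]
contact_force: [2.5, -11.8, -2.7]
finger_gap: 0.0008
```

{"name": "servo_tool", "arguments": {"deltas": [[-0.8, 0, 0, 0, 255], [-0.6, 0, 0, 0, 255], [0, 0, -2.0, 0, 255], [0, 0, -4.5, 0, 255], [0, 0, -5.0, 0, 255]]}}

```text
t: 23.7
position: [0.5926, -0.0387, 0.1303]
orientation: [-179.7, -0.2, 104.6]
contact_force: [0.6, -0.3, 0.1]
finger_gap: 0.0005
```

{"name": "servo_tool", "arguments": {"deltas": [[-3.0, 0, -4.0, 0, 255], [-5.0, 0, 0, 0, 255], [-5.0, -2.0, 0, 0, 255], [-5.0, -3.0, 0, 0, 255], [-5.0, -3.0, 0, 0, 255]]}}

```text
t: 24.2
position: [0.5796, -0.2635, 0.1712]
orientation: [180.0, -0.1, 104.6]
contact_force: [0.9, -1.3, 0.4]
finger_gap: 0.0003
```

{"name": "servo_tool", "arguments": {"deltas": [[-5.0, -1.0, 0, 0, 255], [-5.0, 0, 0, 0, 255], [0, 0, 0, 0, 255]]}}

```text
t: 24.5
position: [0.5943, -0.3663, 0.1677]
orientation: [-179.9, -0.1, 104.2]
contact_force: [-0.7, -0.1, -0.2]
finger_gap: 0.0005
```

Run:
```python
from h import *
where(); crops('pics/c10.png',c=(.58,.0,.03),f=5,w=40,h=40)
im0=read_camera('top')[:,:,::-1]
a=cv2.imread('pics/top0.png').astype(int); m=(abs(a-im0.astype(int)).max(2)>40)[60:250,70:450].astype(np.uint8)
n,l,s,c=cv2.connectedComponentsWithStats(m); print('changed',[(s[i,:4]+[70,60,0,0]).tolist()+[int(s[i,4])] for i in range(1,n) if s[i,4]>6])
im=np.mean([cv2.cvtColor(read_camera('top'),cv2.COLOR_RGB2GRAY).astype(np.float32) for _ in range(4)],0).astype(np.float32)
lat=np.arange(-55,55,.5)
def edges(al,z):
    P=np.array([[*(FE+BX*al/1000+LY*l/1000),z] for l in lat]); uv=proj('top',P).astype(np.float32)
    g=np.gradient(cv2.GaussianBlur(cv2.remap(im,uv[:,:1],uv[:,1:],cv2.INTER_CUBIC).T,(9,1),2)[0])
    def c(m,s):
        w=np.clip(s*g*m,0,None); k=np.argmax(w); sl=slice(max(k-8,0),k+9); return (lat[sl]*w[sl]).sum()/w[sl].sum()
    return c((lat<-15)&(lat>-48),-1),c((lat>15)&(lat<48),1)
for nm,al,z in(('base',(10,18,26,34,42,50,58),.010),('foot',(-62,-66,-70,-74,-77),.011)):
    E=np.array([edges(a,z) for a in al]); m=E.mean(1); k=np.polyfit(al,m,1); print(nm,'mid',m.mean().round(2),'slope',np.degrees(k[0]).round(2),'width',(E[:,1]-E[:,0]).mean().round(1))
```

```text
TCP rel FE along -343.7 lat 83.3 z 167.7 F [-0.7 -0.1 -0.2] rpy [-1.799e+02 -1.000e-01  1.042e+02] gap 0.0005 t 24.5
top 327 183
scene 300 226
changed [[368, 138, 82, 112, 4396], [346, 155, 34, 28, 506], [330, 168, 28, 24, 337], [323, 241, 20, 9, 113]]
base mid 1.47 slope 0.54 width 73.0
foot mid 2.48 slope -1.18 width 60.7
```

View pics/c10.png

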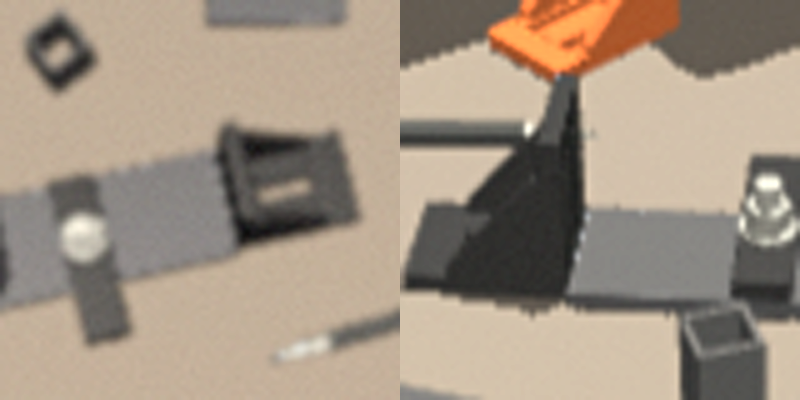

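The plate stands flush, and its midline is within about 1 mm of the base plate's. The twin, tube, cheek and punch are where they were. Handing in.

```bash
python3 -c "
from workcell import *; print(hand_in())"
```

```text
the job is handed in; nothing more can be done
None
```

I tipped the dark cast-iron plate over its heel with the shut fingertips and slid it flush against the base plate's free end. It was never picked up or carried. The job was handed in at about 25 s of the 64 s allowed, with the arm well clear.

**Last checks**
- **Flush:** the plate stopped dead against the end face, and forces of about 12–20 N moved it no further. In both views the tall face lies against the end face.
- **Centring:** the final top-camera slices put the foot's midline within about 1 mm of the base plate's. Before that, the two cameras disagreed, giving anywhere from 1 to 5 mm off centre. I nudged the plate about 3 mm sideways from inside the web and pressed it home again.
- **Squareness:** the vision estimates of the plate's angle scatter by 1–2°, so squareness rests on the contact rather than the pictures.
- **Neighbours:** comparing the top view with the first one showed changes only at the plate, the arm and the arm's shadow. That comparison did not cover everything: it left out the lower part of the bench, with the lower parts of the hammer and wire brush. The yellow plate and most of the red one fell inside the patch changed by the arm, so it could not confirm those two.

**One slip:** on the first slide the fingertips rode up onto the foot with about 4 N. I backed off and pushed again from behind the toe, and nothing else was disturbed.

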